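# Dip the honey dipper in the yellow mug

## Robot

A 6-joint arm with a two-finger parallel gripper is mounted at the origin on a cart in front of the work surface, level with it; the furniture and walls round the work are solid. World frame = base frame: x ahead of the robot, y to its left, z up, the work surface at z = 0. Lengths are in mm, angles in degrees, forces in N, time in s.
With the tool pointing down it reaches from about 350 to 850 mm from the base axis. Payload 8.1 kg.
Tool frame: the origin (TCP) lies between the finger pads; the fingertips stand 11 mm ahead of it and the grasp point (between the pads) lies 8 mm behind it; z points along the fingers, y is the line along which they close (so a half turn about z gives the same grasp; the last joint's range is limited). The gripper opens to 85 mm and grips with 20 to 120 N. Pads are 22 mm wide; open, the fingers measure 114 mm over their backs; the gripper's body (76 mm by 85 mm) begins 54 mm behind the grasp point. The pads swing forward as they close: fully open they stand 13 mm farther back than shut.
Start: joints at [-70.898, 7.471, 85.268, -0, 87.261, -4.893], TCP at [244.018, -548.142, 220.492] pointing down, gripper open.
Joint ranges: [-169.43, 169.43], [-51.17, 129.36], [1.28, 143.12], [-76.62, 256.62], [0, 156.53], [-152.29, 152.29]. Speed limits (degrees/s): [136.94, 136.94, 159.86, 180, 180, 180].

## Interface

Orientations are given as [roll, pitch, yaw] about the fixed x, y, z axes, in that order (R = Rz(yaw) Ry(pitch) Rx(roll)).
In Python, from bench import r, snapshot, get_calibration gives the robot as it stands.
- The arm moves only by the tool step_arm, never from a script. Its argument "rows" is a list of rows, each a list of 2 entries, a list of its own where there are three numbers: the shift along the tool's x, y, z in mm, then the turn about the tool's z in degrees. In form: [[[tx, ty, tz], yaw], ...]. A call has 1 to 12 rows; each row is the pose to reach, as a shift and turn from the pose commanded when the call began, along the tool's axes at that moment; what a row does not reach only later rows make up. A row lasts 1/10 s, in which the tool goes at most 50 mm and 8.59 degrees, less where a joint would pass 70% of its speed; a pose out of reach is approached as far as the arm can. A call with a gripper value outside its range is refused whole. "fingers" is the opening, from 0 (shut) to 1 (fully open), set as the call begins (left out, the last holds). The fingers move at their own pace and stop on an object; "squeeze" is the grip in N (left out, the last holds). Time passes only in rows, so rows that repeat a pose let the fingers close. It gives the time, the measured TCP pose, the force, the opening and the grip force at its end, in the units of the state.
- r.sense(): the state, without advancing time (a new reading comes with each control period).
- snapshot(name): name is "side" or "top"; returns the picture (400x640x3 uint8, blue, green, red); there is no depth.
- get_calibration(name): a dict with "fovy" (degrees; the focal length in pixels is half the picture's height over the tangent of half this angle, whatever the lens; pixels are square), "cx", "cy" (the principal point, pixels), "dist" ([k1, k2, p1, p2, k3] as OpenCV has them; the pictures are not rectified), "eye" and "orientation" of the camera in the world. Camera axes: x right, y up, looking along -z (the intrinsics and any distortion apply to the point x, -y, -z); pixel columns grow to the right and rows downward; lengths in mm; the calibration is good to about 2 mm. A picture is of the moment at which its call begins. get_calibration takes no time and is no camera call.
- r.hand_in(): hands the job in; it is judged then, once.
The state is a dict: "time": time; "joint_pos": joint angles; "qd": joint speeds; "joint_efforts": joint torques, N m; "tool_pos": TCP position; "tcp_rot": TCP orientation; "ft_force": force on the tool from outside, world axes, zero at the start; "wrist_torque": the same for the moment, N m; "finger_gap": finger opening in mm; "grip_force": force on a finger pad.
Only numpy, scipy, OpenCV 4.12 (cv2) and the standard library are available. Lean on these libraries where they do the work, as an engineer would, in place of code of your own. Each camera call takes 0.05 s, during which the arm holds its last target. There are 200 camera calls.

## Task

Take the light-wood honey dipper out of its white holder and, keeping hold of it upright, dip its ridged head into the yellow and cream mug until the whole ridged head is below the mug's rim, then lift it clear of the mug. Stand the dipper back in the white holder, head down, and let go; do not tip over or push away the mug or the white holder.

Things in the scene. Friction and masses are not known exactly. Their poses are not given: they have to be found in the camera images.
- dipper_mid (a point): Half-way point, on the axis, of the honey dipper: a loose light-wood tool, 150 mm long, 60 g, standing upright, head down, in the white holder. z axis from head to handle end. Handle: round rod, 16 mm in diameter, from 46 to 150 mm above the head's flat lower end; best gripped 40 to 45 mm above this point, clear of the holder. The dark steel muddler in the terracotta holder is not it.
- dipper_tip (a point): Centre of the flat lower end of the dipper's head. The ridged head is 28 mm in diameter and reaches 46 mm up from here; z axis along the tool towards the handle.
- mug_mouth (a point): Centre of the open mouth of the yellow and cream mug (loose, 0.2 kg), level with its rim, 92 mm above the worktop; z up. Inside it is clear to at least 25 mm from the axis and 85 mm deep. Its handle sticks out along this frame's -y, to 75 mm from the axis; the other sides are 39 mm from it. The cream stoneware pot is not it.
- holder_mouth (a point): Centre of the open mouth of the white ceramic holder, a loose round cup (0.6 kg) 75 mm in diameter and 70 mm high; this point is level with its rim, z up. Inside it is 65 mm wide at the rim and 60 mm at the flat floor, which lies 64 mm below the rim. (A wall cabinet hangs over the back of the worktop, from x about 0.6 m, 0.46 m up: keep the wrist short of it.)

How it is judged (in metres and radians):
On the way, in this order (a step that is already met when the one before it is completed fails the run):
1. the dipper, held upright (within 25 degrees) in the gripper, has its ridged head inside the yellow mug: lower end within 30 mm of the mug's axis and at least 44 mm below the rim (contact force between the fingers and dipper above 0.5 N and angle between dipper_tip's own z axis and vertical below 0.44 rad and horizontal distance between dipper_tip and mug_mouth below 0.03 m and z of dipper_tip in the frame of mug_mouth below -0.044 m), for 0.1 s.
2. the dipper, still held, is lifted clear of the mug: lower end above the rim (contact force between the fingers and dipper above 0.5 N and z of dipper_tip in the frame of mug_mouth above 0.003 m), for 0.1 s.
At the end, for the whole second after the job is handed in: The dipper stands released in the white holder, head down: its lower end within 32 mm of the holder's axis and at least 50 mm below the holder's rim, the dipper within 40 degrees of upright (leaning on the holder's rim is fine); white holder and mug upright within 10 degrees (horizontal distance between dipper_tip and holder_mouth below 0.032 m and z of dipper_tip in the frame of holder_mouth below -0.05 m and angle between dipper_mid's own z axis and vertical below 0.7 rad and angle between each of holder_mouth, mug_mouth's own z axis and vertical below 0.17 rad); the robot touches nothing.
It fails at once if the mug is tipped by more than 25 degrees or pushed more than 50 mm from where it stood (angle between mug_mouth's own z axis and vertical above 0.44 rad or distance of mug_mouth from where it was at the start of the episode above 0.05 m).
It fails at once if the white holder is tipped by more than 25 degrees or pushed more than 50 mm from where it stood (angle between holder_mouth's own z axis and vertical above 0.44 rad or distance of holder_mouth from where it was at the start of the episode above 0.05 m).
It also fails if it takes over 58 s, if anything falls off the work surface, if the arm or the gripper's body presses on something with over 40 N, if the wrist force passes 120 N, or if a joint passes its speed limit or range.

## Working session

There is one attempt and no reset: what is moved stays moved. The work goes in short steps, Python scripts to look and compute and a tool call to move; the robot and the scene stay as the last step left them, time stands still between calls to the robot, and variables do not carry over. Pictures are saved under pics/ and viewed, at most 10 in all, crops included, and the job is handed in when it is done.

Besides the shell and the picture viewer there is one more tool, called after "Request:" as a command line: name --argument value ..., lists and objects as JSON in quotes. step_arm: Moves the arm, as the interface text tells. Its arguments: {"type":"object","properties":{"rows":{"type":"array"},"fingers":{"type":"number"},"squeeze":{"type":"number"}},"required":["rows"]}

```bash
mkdir -p pics; cat > h.py <<'E'
import numpy as np, cv2
from bench import r, snapshot, get_calibration
from scipy.spatial.transform import Rotation as Ro
def cam(n):
    c=get_calibration(n); f=200/np.tan(np.radians(c["fovy"]/2))
    K=np.array([[f,0,c["cx"]],[0,f,c["cy"]],[0,0,1]]); 
    R=Ro.from_euler('xyz',c["orientation"],degrees=True).as_matrix() if np.size(c["orientation"])==3 else np.array(c["orientation"])
    return K,np.array(c["dist"],float),np.array(c["eye"],float),R
def onz(n,px,z):
    K,d,e,R=cam(n); u=cv2.undistortPoints(np.array([[px]],float),K,d)[0,0]
    v=R@np.array([u[0],-u[1],-1]); return e+v*(z-e[2])/v[2]
def proj(n,P):
    K,d,e,R=cam(n); q=(np.atleast_2d(P)-e)@R; q=q*[1,-1,-1]
    return cv2.projectPoints(q,np.zeros(3),np.zeros(3),K,d)[0][:,0]
E
python3 - <<'E'
from h import *
for n in("top","side"):
    cv2.imwrite(f"pics/{n}0.png",snapshot(n)); print(get_calibration(n))
print(r.sense())
E
```

```text
{'fovy': 57.254811117973176, 'cx': 317.9374048774179, 'cy': 199.2202584068027, 'dist': array([0.00039794, 0.        , 0.        , 0.        , 0.        ]), 'eye': array([391.75342947,  43.74301453, 953.66352436]), 'orientation': array([  3.65519447,  -0.6215936 , -91.33378956])}
{'fovy': 42.04922075350817, 'cx': 325.0317698247421, 'cy': 194.8557383029714, 'dist': array([0.0201038, 0.       , 0.       , 0.       , 0.       ]), 'eye': array([162.63915072, 989.86809142, 499.91231018]), 'orientation': array([  67.48710703,   -0.55881531, -162.05690918])}
{'time': 0.1, 'joint_pos': array([-7.08975147e+01,  7.51312071e+00,  8.53220004e+01, -1.59041834e-03,
        8.72622036e+01, -4.89366340e+00]), 'qd': array([-0.04094289, -0.1684671 , -0.11437454, -0.01038949,  0.09764779,
       -0.0764425 ]), 'joint_efforts': array([ 2.09503902e-03, -5.70947349e+01, -5.01945484e+01, -3.93946380e-05,
        8.00235139e-03, -3.14122147e-06]), 'tool_pos': array([ 243.84215449, -547.65611771,  219.53492129]), 'tcp_rot': array([-1.79902895e+02, -6.71977021e-03,  2.39962203e+01]), 'ft_force': array([ 0.80846622, -0.27814755,  0.31187643]), 'wrist_torque': array([ 0.01565837,  0.01082619, -0.05263148]), 'grip_force': 0.0, 'finger_gap': 85.04954128980278}
```

View pics/top0.png

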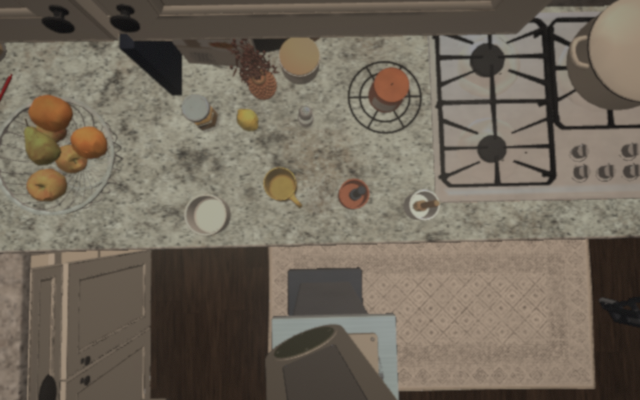

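View pics/side0.png

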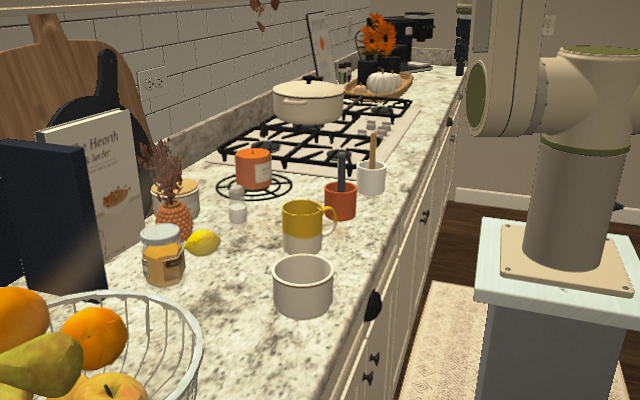

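Top picture: the mug is at about (281,184) with its handle towards (297,204). The white holder is at (424,205) with the dipper leaning in it, and the terracotta holder is at (352,194). In the side view the dipper's top is near (374,135). I'll zoom in on both.

```bash
python3 - <<'E'
from h import *
t=cv2.imread("pics/top0.png");s=cv2.imread("pics/side0.png")
a=cv2.resize(t[160:235,255:455],None,fx=4,fy=4,interpolation=cv2.INTER_CUBIC)
b=cv2.resize(s[120:260,270:400],None,fx=4,fy=4,interpolation=cv2.INTER_CUBIC)[:]
cv2.imwrite("pics/a.png",a);cv2.imwrite("pics/b.png",b)
E
```

```text
(no output)
```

View pics/a.png

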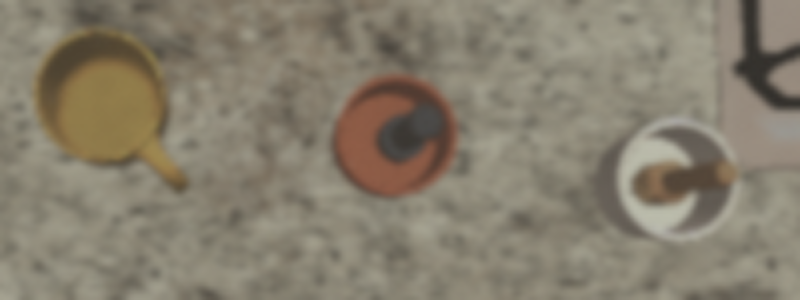

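View pics/b.png

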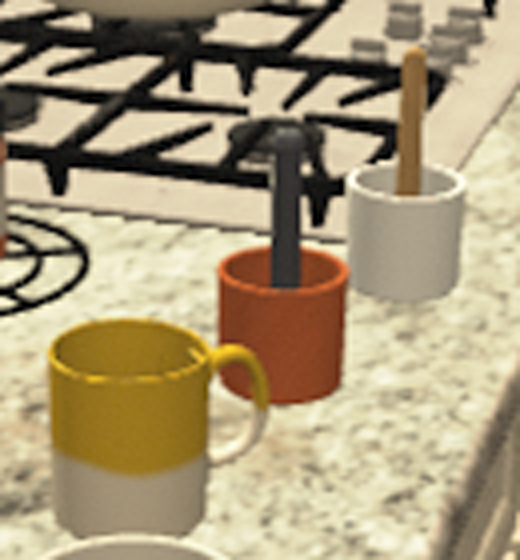

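```bash
cat > m.py <<'E'
from h import *
from scipy.optimize import least_squares
def tri(a,b,x0):
    f=lambda P:np.r_[proj("top",P)[0]-a,proj("side",P)[0]-b]
    o=least_squares(f,x0);return o.x,o.fun
E
python3 - <<'E'
from m import *
np.set_printoptions(precision=1,suppress=True)
print("mug",onz("top",(279.9,183.4),92),onz("side",(302.4,207.1),92))
print("hold",onz("top",(423.6,204.4),70),onz("side",(371.1,165.2),70))
print("terra",onz("top",(352.5,193.5),70))
print("mug handle",onz("top",(300,206),70))
P,e=tri((436.1,202.9),(373.1,133.1),[450,-150,150.]);print("top end",P,e)
for z in(20,40): print(onz("top",(418.4,205.4),z))
E
```

```text
mug [486. 122.  92.] [484.3 125.7  92. ]
hold [ 429.6 -222.7   70. ] [ 429.  -221.2   70. ]
terra [460.  -51.2  70. ]
mug handle [432.6  76.5  70. ]
top end [ 428.7 -225.8  151.8] [ 0.  0. -0. -0.]
[ 429.5 -224.4   20. ]
[ 428.7 -218.6   40. ]
```

Request:
step_arm --rows '[[[12,-9,0],0],[[40,-29,0],0],[[75,-55,0],0],[[110,-80,0],0],[[145,-106,0],0],[[180,-131,0],0],[[215,-157,0],0],[[245,-179,0],0],[[270,-197,0],0],[[290,-212,0],0],[[300,-219,0],0],[[300,-219,0],0]]' --fingers 1 --squeeze 30

```text
time: 1.3
tool_pos: [429.4, -224.6, 220.4]
tcp_rot: [-180.0, -0.0, 24.1]
ft_force: [-0.1, -0.1, -0.5]
finger_gap: 85.7
grip_force: 0.0
```

```bash
python3 - <<'E'
from m import *
np.set_printoptions(precision=1,suppress=True)
a=snapshot("top");b=snapshot("side");s=r.sense()
print(s["tool_pos"],s["tcp_rot"],s["time"])
print(proj("side",[s["tool_pos"],[429,-225,156]]),proj("top",[s["tool_pos"]]))
q=b[60:200,310:450]
cv2.imwrite("pics/c.png",cv2.resize(q,None,fx=4,fy=4,interpolation=cv2.INTER_CUBIC))
E
```

```text
[ 428.7 -226.4  220.4] [180.   0.  24.] 1.4
[[374.5 105.4]
 [373.  131.5]] [[447.7 201.1]]
```

View pics/c.png

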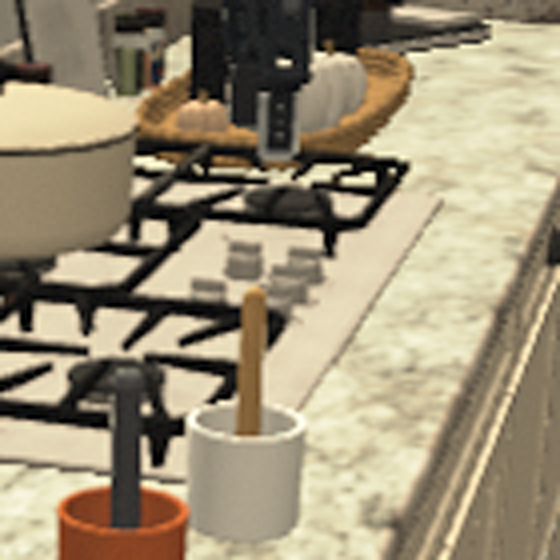

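The side view shows the handle upright, with its top at about (373,133). The gripper is above it, with the near finger at about (379,95). I'll lower now.

Request:
step_arm --rows '[[[0,0,8],0],[[0,0,24],0],[[0,0,42],0],[[0,0,60],0],[[0,0,76],0],[[0,0,90],0],[[0,0,100],0],[[0,0,105],0],[[0,0,105],0],[[0,0,105],0]]'

```text
time: 2.4
tool_pos: [429.4, -226.3, 116.1]
tcp_rot: [180.0, -0.0, 24.0]
ft_force: [-0.2, 0.0, 0.7]
finger_gap: 85.2
grip_force: 0.0
```

Request:
step_arm --rows '[[[0,0,0],0],[[0,0,0],0],[[0,0,0],0],[[0,0,0],0],[[0,0,0],0],[[0,0,0],0],[[0,0,0],0],[[0,0,0],0],[[0,0,0],0],[[0,0,0],0]]' --fingers 0 --squeeze 35

```text
time: 3.4
tool_pos: [429.2, -226.1, 115.7]
tcp_rot: [180.0, -0.0, 24.0]
ft_force: [0.6, 0.9, 3.7]
finger_gap: 14.7
grip_force: 34.5
```

```bash
python3 - <<'E'
from m import *
np.set_printoptions(precision=1,suppress=True)
b=snapshot("side");s=r.sense()
print(s["tool_pos"],s["tcp_rot"],s["time"],s["finger_gap"],s["grip_force"],s["ft_force"])
q=b[60:200,310:450]
cv2.imwrite("pics/d.png",cv2.resize(q,None,fx=4,fy=4,interpolation=cv2.INTER_CUBIC))
E
```

```text
[ 429.2 -226.1  115.7] [180.  -0.  24.] 3.45 14.593146621353613 34.48064271826297 [0.5 0.6 4.8]
```

View pics/d.png

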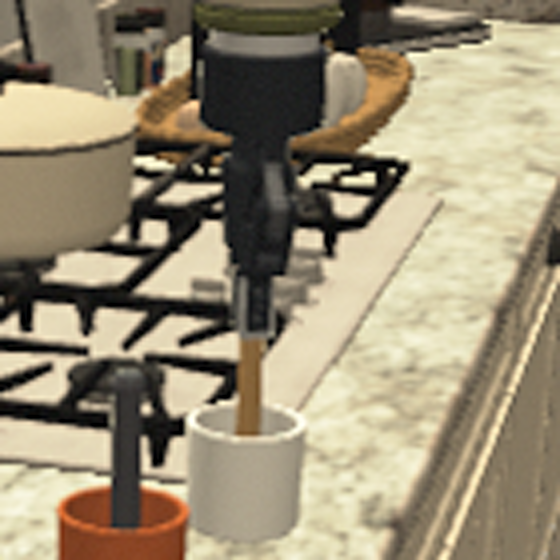

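Gripped: gap 14.6 mm, grip force 34 N. Next I lift it straight out.

Request:
step_arm --rows '[[[0,0,-4],0],[[0,0,-14],0],[[0,0,-30],0],[[0,0,-50],0],[[0,0,-72],0],[[0,0,-95],0],[[0,0,-118],0],[[0,0,-140],0],[[0,0,-158],0],[[0,0,-172],0],[[0,0,-180],0],[[0,0,-180],0]]'

```text
time: 4.65
tool_pos: [429.4, -226.3, 296.7]
tcp_rot: [179.9, -0.1, 24.0]
ft_force: [0.4, 0.8, -1.4]
finger_gap: 15.0
grip_force: 34.2
```

Request:
step_arm --rows '[[[4,-6,0],0],[[14,-21,0],0],[[30,-46,0],0],[[50,-77,0],0],[[72,-110,0],0],[[96,-147,0],0],[[120,-184,0],0],[[143,-219,0],0],[[163,-250,0],0],[[179,-275,0],0],[[189,-290,0],0],[[193,-296,0],0]]'

```text
time: 5.85
tool_pos: [484.1, 124.9, 294.0]
tcp_rot: [-179.9, 0.1, 24.1]
ft_force: [-0.5, 0.4, -0.3]
finger_gap: 15.0
grip_force: 34.2
```

Request:
step_arm --rows '[[[0,0,8],0],[[0,0,22],0],[[0,0,38],0],[[0,0,50],0],[[0,0,56],0],[[0,0,56],0],[[0,0,56],0]]'

```text
time: 6.55
tool_pos: [485.1, 122.7, 239.7]
tcp_rot: [180.0, -0.0, 24.0]
ft_force: [0.7, -0.4, -0.8]
finger_gap: 14.9
grip_force: 34.2
```

```bash
python3 - <<'E'
from m import *
np.set_printoptions(precision=1,suppress=True)
a=snapshot("top");b=snapshot("side");s=r.sense()
print(s["tool_pos"],s["time"],s["finger_gap"],s["grip_force"],s["ft_force"])
t=s["tool_pos"]
tip=t+[0,0,-109]
print("pred tip/side",proj("side",[tip,t]),"top",proj("top",[tip]))
q=b[70:270,210:410]
cv2.imwrite("pics/e.png",cv2.resize(q,None,fx=3,fy=3,interpolation=cv2.INTER_CUBIC))
cv2.imwrite("pics/topE.png",a)
E
```

```text
[485.5 122.8 240.4] 6.65 14.291353051974378 34.20659144874662 [ 1.2 -0.4 -1. ]
pred tip/side [[302.2 187.6]
 [301.8 132.3]] top [[277.9 181.8]]
```

View pics/e.png

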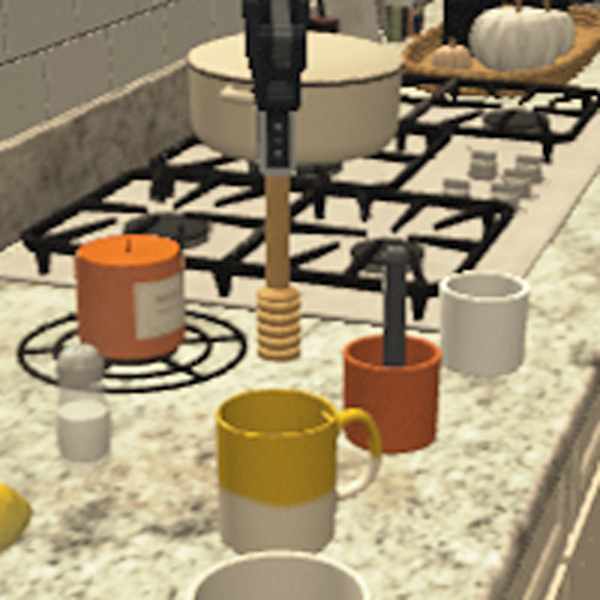

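The dipper hangs upright with its tip at about (302.5,188), as predicted, and it's centred over the mug rim at (302,207). I'll dip, then lift.

Request:
step_arm --rows '[[[0,0,6],0],[[0,0,16],0],[[0,0,28],0],[[0,0,40],0],[[0,0,52],0],[[0,0,64],0],[[0,0,76],0],[[0,0,86],0],[[0,0,93],0],[[0,0,96],0],[[0,0,96],0],[[0,0,96],0]]'

```text
time: 7.85
tool_pos: [485.3, 122.9, 144.0]
tcp_rot: [180.0, -0.0, 24.0]
ft_force: [-0.1, -0.9, -0.7]
finger_gap: 15.0
grip_force: 34.2
```

Request:
step_arm --rows '[[[0,0,0],0],[[0,0,0],0],[[0,0,0],0]]'

```text
time: 8.15
tool_pos: [485.2, 122.9, 143.9]
tcp_rot: [180.0, -0.0, 24.0]
ft_force: [-0.7, 0.1, -1.0]
finger_gap: 14.7
grip_force: 34.2
```

```bash
python3 - <<'E'
from m import *
np.set_printoptions(precision=1,suppress=True)
b=snapshot("side");s=r.sense()
print(s["tool_pos"],s["time"],s["finger_gap"],s["grip_force"],s["ft_force"])
q=b[120:270,230:380]
cv2.imwrite("pics/f.png",cv2.resize(q,None,fx=3,fy=3,interpolation=cv2.INTER_CUBIC))
E
```

```text
[485.1 122.8 143.7] 8.2 14.911401506568424 34.20590967871249 [ 0.1  0.7 -1.2]
```

View pics/f.png

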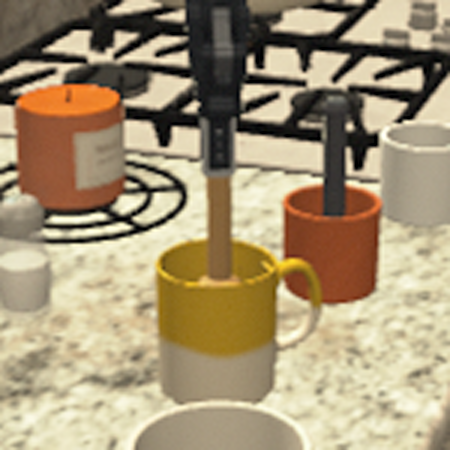

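The head is fully inside the mug with the contact-free forces near zero. Now I lift it and go back to the holder.

Request:
step_arm --rows '[[[0,0,-4],0],[[0,0,-14],0],[[0,0,-28],0],[[0,0,-45],0],[[0,0,-63],0],[[0,0,-82],0],[[0,0,-102],0],[[0,0,-120],0],[[0,0,-136],0],[[0,0,-146],0],[[0,0,-150],0],[[0,0,-150],0]]'

```text
time: 9.4
tool_pos: [485.2, 122.8, 293.9]
tcp_rot: [180.0, -0.0, 24.0]
ft_force: [-0.0, 0.4, -2.0]
finger_gap: 14.4
grip_force: 34.2
```

Request:
step_arm --rows '[[[-4,6,0],0],[[-14,21,0],0],[[-30,46,0],0],[[-50,77,0],0],[[-72,110,0],0],[[-96,147,0],0],[[-120,184,0],0],[[-143,219,0],0],[[-163,249,0],0],[[-179,273,0],0],[[-189,288,0],0],[[-192,293,0],0]]'

```text
time: 10.6
tool_pos: [427.4, -224.6, 292.2]
tcp_rot: [-179.9, 0.1, 23.8]
ft_force: [0.2, -0.2, -1.2]
finger_gap: 14.8
grip_force: 34.2
```

Request:
step_arm --rows '[[[0,0,8],0],[[0,0,22],0],[[0,0,40],0],[[0,0,58],0],[[0,0,72],0],[[0,0,80],0],[[0,0,80],0],[[0,0,80],0]]'

```text
time: 11.4
tool_pos: [428.9, -222.8, 213.8]
tcp_rot: [180.0, -0.0, 24.0]
ft_force: [-1.2, 0.6, 0.4]
finger_gap: 14.7
grip_force: 34.2
```

```bash
python3 - <<'E'
from m import *
np.set_printoptions(precision=1,suppress=True)
b=snapshot("side");s=r.sense()
print(s["tool_pos"],s["time"],s["finger_gap"],s["grip_force"],s["ft_force"])
t=s["tool_pos"];print(proj("side",[t+[0,0,-109]]))
q=b[60:210,300:450]
cv2.imwrite("pics/g.png",cv2.resize(q,None,fx=4,fy=4,interpolation=cv2.INTER_CUBIC))
E
```

```text
[ 429.2 -223.1  214.4] 11.45 14.727536478127998 34.21998109202832 [ 1.   0.1 -0.3]
[[371.8 151.5]]
```

View pics/g.png

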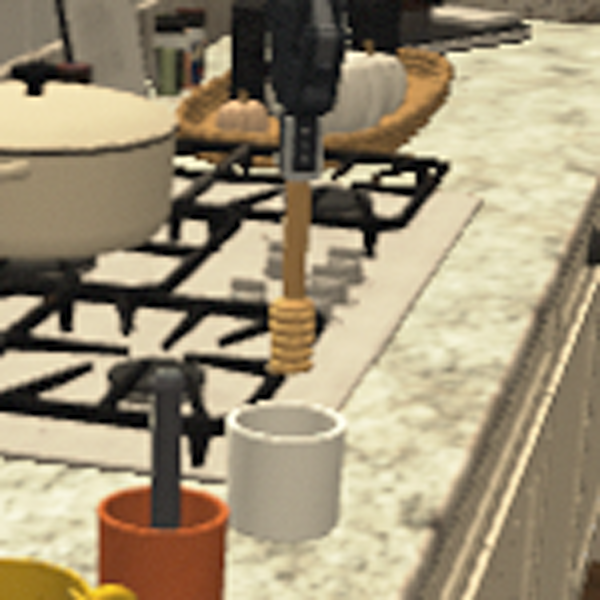

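The dipper tip is at about (373,152), centred over the holder mouth at (372,165). Now I lower it, release it and retreat upwards.

Request:
step_arm --rows '[[[0,0,6],0],[[0,0,18],0],[[0,0,32],0],[[0,0,46],0],[[0,0,60],0],[[0,0,73],0],[[0,0,84],0],[[0,0,92],0],[[0,0,96],0],[[0,0,97],0],[[0,0,97],0],[[0,0,97],0]]'

```text
time: 12.65
tool_pos: [429.2, -223.2, 117.2]
tcp_rot: [179.9, -0.0, 24.0]
ft_force: [-0.1, 0.6, -0.8]
finger_gap: 14.4
grip_force: 34.2
```

Request:
step_arm --rows '[[[0,0,0],0],[[0,0,0],0],[[0,0,0],0],[[0,0,0],0],[[0,0,0],0],[[0,0,0],0],[[0,0,0],0],[[0,0,0],0],[[0,0,0],0],[[0,0,0],0]]' --fingers 1

```text
time: 13.65
tool_pos: [428.7, -222.9, 116.5]
tcp_rot: [-180.0, -0.0, 24.0]
ft_force: [0.6, -0.4, -0.0]
finger_gap: 85.3
grip_force: 0.0
```

Request:
step_arm --rows '[[[0,0,-4],0],[[0,0,-14],0],[[0,0,-28],0],[[0,0,-45],0],[[0,0,-63],0],[[0,0,-82],0],[[0,0,-100],0],[[0,0,-115],0],[[0,0,-125],0],[[0,0,-130],0],[[0,0,-130],0],[[0,0,-130],0]]'

```text
time: 14.85
tool_pos: [428.4, -222.7, 245.7]
tcp_rot: [-179.9, 0.0, 24.0]
ft_force: [-0.5, 0.3, 0.5]
finger_gap: 85.5
grip_force: 0.0
```

```bash
python3 - <<'E'
from m import *
np.set_printoptions(precision=1,suppress=True)
b=snapshot("side");s=r.sense()
print(s["tool_pos"],s["time"],s["finger_gap"],s["grip_force"],s["ft_force"])
q=b[80:270,270:450]
cv2.imwrite("pics/i.png",cv2.resize(q,None,fx=3,fy=3,interpolation=cv2.INTER_CUBIC))
E
```

```text
[ 428.3 -222.6  245.5] 14.9 85.5965940973872 0.0 [-0.2  0.2  0.5]
```

View pics/i.png

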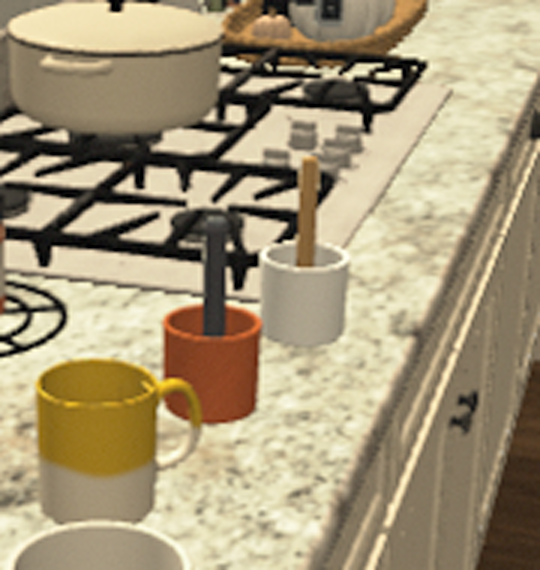

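The dipper stands upright in the white holder, with its top at about (373,133). The mug and holder have not moved, and the gripper is clear.

```bash
python3 -c "
from bench import r
print(r.hand_in())"
```

```text
the job is handed in; nothing more can be done
None
```

The dipper was dipped in the yellow mug, lifted clear and stood back upright in the white holder, then released; the job is handed in at about 15 s of the 58 s limit, but no verdict came back.

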